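# Line up the sample pails by size on the display strip

### The job

Line up the four closed brown sample pails in order of size on the white display strip: one standing upright and centred on each round cork pad, the smallest on the pad next to the upright steel end stop and each next larger one a pad farther on, so that the largest is farthest from the stop. Do not tip a pail over on the way.

Things in the scene. Friction and masses are not known exactly. Their poses are not given: they have to be found in the camera images.
- pail_smallest: closed brown plastic sample pail with darker brown lid and cream and gold label band, the smallest of the four: an upright round cylinder 40 mm in diameter and 50 mm tall including the lid, rigid, loose, 50 to 380 g. Origin at the centre of its underside, z up along its axis; its yaw means nothing.
- pail_second: closed brown plastic sample pail with darker brown lid and cream and gold label band, the second smallest: an upright round cylinder 46 mm in diameter and 70 mm tall including the lid, rigid, loose, 50 to 380 g. Origin at the centre of its underside, z up along its axis; its yaw means nothing.
- pail_third: closed brown plastic sample pail with darker brown lid and cream and gold label band, the third smallest (second largest): an upright round cylinder 52 mm in diameter and 90 mm tall including the lid, rigid, loose, 50 to 380 g. Origin at the centre of its underside, z up along its axis; its yaw means nothing.
- pail_largest: closed brown plastic sample pail with darker brown lid and cream and gold label band, the largest of the four: an upright round cylinder 58 mm in diameter and 110 mm tall including the lid, rigid, loose, 50 to 380 g. Origin at the centre of its underside, z up along its axis; its yaw means nothing.
- pad_a: one of four identical round cork pads fixed on the white strip in one straight row, 85 mm from centre to centre, each 66 mm in diameter and 3 mm thick; its top is 15 mm above the bench. The letters say nothing about the order along the row: that differs from start to start. Origin at the centre of the pad's underside (12 mm above the bench).
- pad_b: one of four identical round cork pads fixed on the white strip in one straight row, 85 mm from centre to centre, each 66 mm in diameter and 3 mm thick; its top is 15 mm above the bench. The letters say nothing about the order along the row: that differs from start to start. Origin at the centre of the pad's underside (12 mm above the bench).
- pad_c: one of four identical round cork pads fixed on the white strip in one straight row, 85 mm from centre to centre, each 66 mm in diameter and 3 mm thick; its top is 15 mm above the bench. The letters say nothing about the order along the row: that differs from start to start. Origin at the centre of the pad's underside (12 mm above the bench).
- pad_d: one of four identical round cork pads fixed on the white strip in one straight row, 85 mm from centre to centre, each 66 mm in diameter and 3 mm thick; its top is 15 mm above the bench. The letters say nothing about the order along the row: that differs from start to start. Origin at the centre of the pad's underside (12 mm above the bench).
- end_stop: upright dark steel end stop fixed on one end of the strip: a plate 60 mm wide across the strip, 6 mm thick and 72 mm high on a small foot (60 x 50 x 4 mm). Origin at the centre of its underside, in line with the pads and 85 mm from the centre of the nearest pad. It stands at either end of the strip; at the other end lies a low wooden block 60 x 45 x 12 mm.
- strip: white display strip fixed flat on the bench, 80 mm wide (its x axis), 500 mm long (its y axis, along which the pads are lined up), 12 mm thick. Origin at the centre of its underside, which is the middle of the row.

How it is judged:
At the end, for the whole second after the job is handed in: All four pails stand still and upright (within about 4.5 degrees) on the cork pads, one on each, each within 12 mm of its pad's centre, in order of size: smallest on the pad nearest the steel end stop, then the second, the third, and the largest on the farthest pad ((horizontal distance between pail_smallest and pad_a below 0.012 m or horizontal distance between pail_smallest and pad_b below 0.012 m or horizontal distance between pail_smallest and pad_c below 0.012 m or horizontal distance between pail_smallest and pad_d below 0.012 m) and horizontal distance between pail_smallest and end_stop between 0.055 and 0.115 m and z of pail_smallest in the frame of strip between 0.012 and 0.019 m and angle between each of pail_smallest, pail_second, pail_third, pail_largest's own z axis and vertical below 0.08 rad and linear speed of each of pail_smallest, pail_second, pail_third, pail_largest below 0.02 m/s and angular speed of each of pail_smallest, pail_second, pail_third, pail_largest below 0.2 rad/s and (horizontal distance between pail_second and pad_a below 0.012 m or horizontal distance between pail_second and pad_b below 0.012 m or horizontal distance between pail_second and pad_c below 0.012 m or horizontal distance between pail_second and pad_d below 0.012 m) and horizontal distance between pail_second and end_stop between 0.14 and 0.2 m and z of pail_second in the frame of strip between 0.012 and 0.019 m and (horizontal distance between pail_third and pad_a below 0.012 m or horizontal distance between pail_third and pad_b below 0.012 m or horizontal distance between pail_third and pad_c below 0.012 m or horizontal distance between pail_third and pad_d below 0.012 m) and horizontal distance between pail_third and end_stop between 0.225 and 0.285 m and z of pail_third in the frame of strip between 0.012 and 0.019 m and (horizontal distance between pail_largest and pad_a below 0.012 m or horizontal distance between pail_largest and pad_b below 0.012 m or horizontal distance between pail_largest and pad_c below 0.012 m or horizontal distance between pail_largest and pad_d below 0.012 m) and horizontal distance between pail_largest and end_stop between 0.31 and 0.37 m and z of pail_largest in the frame of strip between 0.012 and 0.019 m); the robot touches nothing.
It fails at once if the smallest pail is tipped over (more than about 35 degrees from upright) (angle between pail_smallest's own z axis and vertical above 0.6 rad).
It fails at once if the second pail is tipped over (more than about 35 degrees from upright) (angle between pail_second's own z axis and vertical above 0.6 rad).
It fails at once if the third pail is tipped over (more than about 35 degrees from upright) (angle between pail_third's own z axis and vertical above 0.6 rad).
It fails at once if the largest pail is tipped over (more than about 35 degrees from upright) (angle between pail_largest's own z axis and vertical above 0.6 rad).
It also fails if it takes over 93 s, if anything falls off the work surface, if the arm or the gripper's body presses on something with over 40 N, if the wrist force passes 120 N, or if a joint passes its speed limit or range.

### The arm

A 6-joint arm with a two-finger parallel gripper is mounted at the origin on the work surface. World frame = base frame: x ahead of the robot, y to its left, z up, the work surface at z = 0. Lengths are in m, angles in rad, forces in N, time in s.
With the tool pointing down it reaches from about 0.375 to 0.9 m from the base axis. Payload 3.1 kg.
Tool frame: the origin (TCP) lies at the very end of the fingers, on their centre line; the grasp point (between the pads) lies 19 mm behind it; x points along the fingers, y is the direction in which the jaws open and shut, and the axes are right-handed (so a half turn about x gives the same grasp; the last joint's range is limited). The gripper opens to 87 mm and grips with 3 to 60 N. Pads are 19 mm wide; open, the fingers measure 117 mm over their backs; the gripper's body (75 mm by 190 mm) begins 51 mm behind the grasp point.
Start: joints at [-1.518, 0.527, 1.433, -0, 1.181, -0.178], TCP at [0.143, -0.608, 0.223] pointing down, gripper open.
Joint ranges: [-3.08, 3.08], [-0.75, 2.2], [0.22, 2.44], [-1.43, 4.57], [0, 2.65], [-2.85, 2.85]. Speed limits (rad/s): [2.79, 2.79, 3.14, 3.14, 3.14, 3.14].

### API

Orientations are given as a unit quaternion [x, y, z, w].
In Python, from rig import robot gives the robot as it stands.
- The arm moves only by the tool carry_out, never from a script. Its argument "commands" is a list that holds one entry, the list of rows, each a list of 5 numbers: the opening, from 0 (shut) to 1 (fully open), then the shift along the tool's x, y, z in mm, then the turn about the tool's x in degrees. In form: [[[hand, x, y, z, twist], ...]]. A call has 1 to 8 rows; each row shifts and turns the pose as measured when the row begins, along the tool's axes as they then stand; what a row does not reach is not made up. A row lasts 1/12 s, in which the tool goes at most 41.7 mm and 7.16 degrees, less where a joint would pass 70% of its speed; a pose out of reach is approached as far as the arm can. A call with a gripper value outside its range is refused whole. The fingers move at their own pace and stop on an object; "force" is the grip in N (left out, the last holds). Time passes only in rows, so rows that do not move let the fingers close. It gives the time, the measured TCP pose, the force and the opening at its end, in the units of the state.
- robot.get_obs(): the state, without advancing time (a new reading comes with each control period).
- robot.camera(name): name is "scene" or "top" or "wrist"; returns the picture (384x512x3 uint8, red, green, blue); there is no depth.
- robot.camera_model(name): a dict with "fx", "fy", "cx", "cy" (pixels), "k1" (the pictures are not rectified: a ray, as slopes to the right and down, at radius r is drawn at 1 + k1 r^2 times it, then the intrinsics apply), "R" (3x3) and "t" (3): a world point X has camera coordinates R X + t. Camera axes: x right, y down, z forward; pixel columns grow to the right and rows downward; lengths in m; the calibration is good to about 2 mm. A picture is of the moment at which its call begins: read the wrist's pose just before it. camera_model takes no time and is no camera call; for the wrist camera it gives the pose at the moment of the call.
- robot.hand_in(): hands the job in, once; it reports no verdict.
The state is a dict: "time": time; "q": joint angles; "joint_velocities": joint speeds; "joint_torque": joint torques, N m; "position": TCP position; "tool_rot": TCP orientation; "ft_force": force on the tool from outside, world axes, zero at the start; "moment": the same for the moment, N m; "grip_width": finger opening in m.
Only numpy, scipy, OpenCV 4.12 (cv2) and the standard library are available. Lean on these libraries where they do the work, as an engineer would, in place of code of your own. Each camera call takes 0.05 s, during which the arm holds its last target. There are 200 camera calls.

## Working session

There is one attempt and no reset: what is moved stays moved. The work goes in short steps, Python scripts to look and compute and a tool call to move; the robot and the scene stay as the last step left them, time stands still between calls to the robot, and variables do not carry over. Pictures are saved under pics/ and viewed, on a budget of 14 in all, crops included, one or two more only if the job needs it, and the job is handed in when it is done.

Besides the shell and the picture viewer there is one more tool, called after "Request:" in YAML: its name, and indented under it one key for each argument. carry_out: Moves the arm, as the interface text tells. Its arguments: {"type":"object","properties":{"commands":{"type":"array"},"force":{"type":"number"}},"required":["commands"]}

```bash
ls; mkdir -p pics
python3 - <<'E'
from rig import robot
import cv2
o=robot.get_obs(); print(o)
for n in("scene","top"):
    cv2.imwrite(f"pics/{n}0.png",robot.camera(n)[:,:,::-1]); print(n,robot.camera_model(n))
E
```

```text
pics
{'time': 0.0, 'q': array([-1.51851673e+00,  5.28409230e-01,  1.43389306e+00, -2.76618030e-05,
        1.18141809e+00, -1.78491605e-01]), 'joint_velocities': array([ 0.00109975,  0.00060409, -0.00094667,  0.00129458, -0.00021893,
       -0.00091549]), 'joint_torque': array([-5.00410206e-04, -4.40039527e+01, -1.76590580e+01,  6.31958758e-02,
        5.82632725e-02, -1.76221711e-04]), 'position': array([ 0.14294231, -0.60768076,  0.22160957]), 'tool_rot': array([ 0.70244244,  0.082164  , -0.70236561,  0.08066133]), 'ft_force': array([-0.54692275,  0.01042555,  0.5932906 ]), 'moment': array([0.0334069 , 0.04925058, 0.02248264]), 'grip_width': 0.08718814704022358}
scene {'fx': 355.712414913347, 'fy': 355.712414913347, 'cx': 257.1929676117839, 'cy': 191.19326604559177, 'k1': -0.06140590322804486, 'R': array([[ 0.27214747,  0.96216383, -0.01328623],
       [ 0.67962843, -0.20197045, -0.70520432],
       [-0.68120551,  0.18288987, -0.70887964]]), 't': array([-0.16597288, -0.3386522 ,  1.21260206])}
top {'fx': 356.00760655936523, 'fy': 356.00760655936523, 'cx': 254.82151572430735, 'cy': 189.32306647871667, 'k1': 0.020014190316214306, 'R': array([[ 0.00117078, -0.99977287,  0.0212802 ],
       [-0.98582735, -0.00472387, -0.16769653],
       [ 0.16775896, -0.02078227, -0.98560896]]), 't': array([0.00679877, 0.55568615, 0.79316355])}
```

View pics/top0.png

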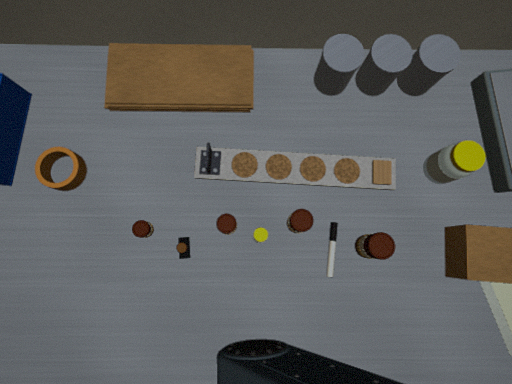

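View pics/scene0.png

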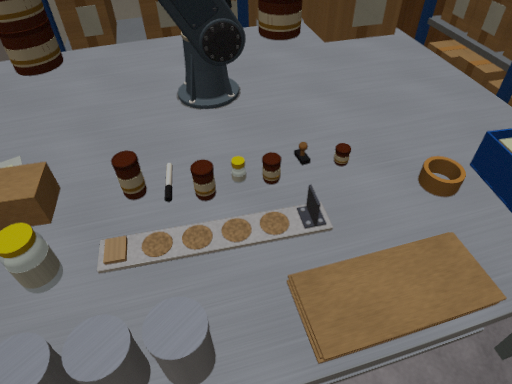

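The top view shows lids at about (143,229), (227,223), (301,220) and (381,246). The pads run from (245,164) to (347,171), with the stop at the left end (208,160). The scene view has the same order, with lids at about (343,148), (271,158), (203,167) and (126,158).

```bash
cat > h.py <<'E'
from rig import robot
import cv2, numpy as np
def cast(m,u,v,z):
    d=np.array([(u-m["cx"])/m["fx"],(v-m["cy"])/m["fy"]]); s=d.copy()
    for _ in range(8): s=d/(1+m["k1"]*(s@s))
    R,t=m["R"],m["t"]; c=-R.T@t; r=R.T@np.array([s[0],s[1],1])
    return c+r*(z-c[2])/r[2]
def blobs(mask,amin):
    cs,_=cv2.findContours(mask,cv2.RETR_EXTERNAL,cv2.CHAIN_APPROX_NONE)
    return [c for c in cs if cv2.contourArea(c)>amin]
def lidmask(im):
    r,g,b=[im[:,:,i].astype(int) for i in range(3)]
    return ((r>1.8*g)&(r>25)&(r<140)&(r-b>15)).astype(np.uint8)
E
python3 - <<'E'
from h import *
for n in("top","scene"):
    im=cv2.imread(f"pics/{n}0.png")[:,:,::-1]; m=robot.camera_model(n)
    for c in blobs(lidmask(im),25):
        (x,y),r=cv2.minEnclosingCircle(c); bb=cv2.boundingRect(c)
        print(n,"lid",round(x),round(y),round(r,1),bb,[cast(m,x,y,z)[:2].round(3).tolist() for z in(.05,.07,.09,.11)])
    hsv=cv2.cvtColor(im,cv2.COLOR_RGB2HSV)
    k=cv2.inRange(hsv,(8,60,90),(25,255,255))
    k=cv2.morphologyEx(k,cv2.MORPH_CLOSE,np.ones((3,3)))
    for c in blobs(k,150):
        (x,y),(a,b),_=cv2.fitEllipse(c)
        if b<60: print(n,"cork",round(x,1),round(y,1),round(a),round(b),cast(m,x,y,.015)[:2].round(4))
m=robot.camera_model("wrist");print(m)
E
```

```text
top lid 380 246 13.7 (368, 233, 26, 26) [[0.425, -0.28], [0.424, -0.273], [0.424, -0.265], [0.424, -0.258]]
top lid 141 228 8.6 (133, 221, 17, 16) [[0.463, 0.269], [0.462, 0.263], [0.461, 0.257], [0.459, 0.251]]
top lid 226 223 9.4 (217, 214, 19, 19) [[0.475, 0.075], [0.474, 0.074], [0.472, 0.072], [0.471, 0.071]]
top lid 301 220 11.4 (290, 209, 23, 22) [[0.483, -0.099], [0.481, -0.096], [0.479, -0.093], [0.478, -0.09]]
top cork 381.5 171.8 20 27 [ 0.6068 -0.307 ]
top cork 346.5 170.4 24 25 [ 0.6099 -0.2199]
top cork 312.4 168.3 24 25 [ 0.6147 -0.1351]
top cork 278.3 166.3 24 25 [ 0.6193 -0.0505]
top cork 244.2 164.3 25 25 [0.6238 0.0343]
top cork 56.2 166.8 40 44 [0.6144 0.491 ]
scene lid 206 194 8.6 (197, 192, 18, 8) [[0.529, -0.097], [0.549, -0.098], [0.569, -0.1], [0.589, -0.101]]
scene lid 134 190 11.1 (124, 186, 22, 13) [[0.469, -0.253], [0.492, -0.248], [0.514, -0.244], [0.536, -0.24]]
scene lid 202 172 12.3 (191, 160, 22, 24) [[0.454, -0.093], [0.477, -0.094], [0.499, -0.096], [0.522, -0.097]]
scene lid 271 162 9.6 (263, 153, 17, 18) [[0.467, 0.077], [0.489, 0.07], [0.511, 0.
[... 718 characters left out ...]
ene cork 156.7 243.9 23 31 [ 0.6118 -0.2204]
scene cork 196.8 236.7 23 30 [ 0.6164 -0.1357]
scene cork 236.0 229.6 23 29 [ 0.6213 -0.0507]
scene cork 274.0 222.7 22 28 [0.626  0.0341]
scene cork 19.7 180.9 36 52 [ 0.3113 -0.5508]
scene cork 444.3 169.3 24 43 [0.5819 0.5082]
scene cork 16.9 55.4 12 27 [-0.5444 -0.7264]
scene cork 273.1 19.0 11 35 [-0.5668  0.4114]
{'fx': 315.7442975061539, 'fy': 315.7442975061539, 'cx': 254.95317892436864, 'cy': 196.00150265183484, 'k1': -0.05451560256262477, 'R': array([[ 0.22923215, -0.97336966, -0.00203195],
       [-0.9383588 , -0.22154086,  0.26533452],
       [-0.25871873, -0.0589165 , -0.96415427]]), 't': array([-0.62328444, -0.03208872,  0.39051189])}
```

```bash
cat > plan.py <<'E'
# python3 plan.py x y z yaw_deg [nrows] : rows [dx,dy,dz (tool mm), twist] from the measured pose
import sys, numpy as np
from rig import robot
from scipy.spatial.transform import Rotation as Ro
o=robot.get_obs(); R=Ro.from_quat(o["tool_rot"]).as_matrix()
x,y,z,yaw=map(float,sys.argv[1:5]); P=np.array([x,y,z]); p=o["position"]
yw=np.degrees(np.arctan2(R[1,1],R[0,1])); D=(P-p)*1000; dy=yaw-yw
n=int(sys.argv[5]) if len(sys.argv)>5 else int(np.ceil(max(np.linalg.norm(D)/40,abs(dy)/7.1,1)))
print("t",round(o["time"],2),"pos",p.round(4),"yaw",yw.round(2),"tilt",np.degrees(np.arccos(-R[2,0])).round(2),"F",o["ft_force"].round(1),"w",o["grip_width"].round(4),"D",D.round(1),n)
for k in range(n):
    Rk=Ro.from_rotvec([0,0,np.radians(dy*k/n)]).as_matrix()@R
    print((Rk.T@D/n).round(1).tolist(), round(-dy/n,2))
E
python3 plan.py 0.424 -0.259 0.22 3 14
```

```text
Traceback (most recent call last):
  File "plan.py", line 9, in <module>
    print("t",round(o["time"],2),"pos",p.round(4),"yaw",yw.round(2),"tilt",np.degrees(np.arccos(-R[2,0])).round(2),"F",o["ft_force"].round(1),"w",o["grip_width"].round(4),"D",D.round(1),n)
                                                                                                                                                  ^^^^^^^^^^^^^^^^^^^^^
AttributeError: 'float' object has no attribute 'round'
```

```bash
sed -i 's/o\["grip_width"\].round(4)/round(o["grip_width"],4)/' plan.py
python3 plan.py 0.424 -0.259 0.22 3 14
```

```text
t 0.1 pos [ 0.143  -0.6077  0.2217] yaw -76.78 tilt 0.11 F [ 1.1 -0.2  0.6] w 0.0869 D [281.  348.7  -1.7] 14
[0.2, -19.7, -25.2] -5.7
[0.2, -17.1, -27.1] -5.7
[0.2, -14.3, -28.6] -5.7
[0.2, -11.4, -29.9] -5.7
[0.1, -8.3, -30.9] -5.7
[0.1, -5.2, -31.6] -5.7
[0.1, -2.1, -31.9] -5.7
[0.1, 1.1, -32.0] -5.7
[0.1, 4.3, -31.7] -5.7
[0.1, 7.4, -31.1] -5.7
[0.1, 10.5, -30.2] -5.7
[0.1, 13.4, -29.0] -5.7
[0.1, 16.2, -27.6] -5.7
[0.1, 18.9, -25.8] -5.7
```

Request:
carry_out:
  commands:
    - [[1,0,-20,-25,-5.7],[1,0,-17,-27,-5.7],[1,0,-14,-29,-5.7],[1,0,-11,-30,-5.7],[1,0,-8,-31,-5.7],[1,0,-5,-32,-5.7],[1,0,-2,-32,-5.7],[1,0,1,-32,-5.7]]

```text
time: 0.77
position: [0.3027, -0.404, 0.2173]
tool_rot: [-0.611, -0.356, 0.612, -0.354]
ft_force: [1.4, -1.0, -0.6]
grip_width: 0.0869
```

Request:
carry_out:
  commands:
    - [[1,0,4,-32,-5.7],[1,0,7,-31,-5.7],[1,0,10,-30,-5.7],[1,0,13,-29,-5.7],[1,0,16,-28,-5.7],[1,0,19,-26,-5.7],[1,0,0,0,0]]

```text
time: 1.35
position: [0.4209, -0.2345, 0.2157]
tool_rot: [0.472, 0.531, -0.469, 0.525]
ft_force: [-0.5, -0.5, 0.3]
grip_width: 0.0869
```

```bash
python3 plan.py 0.424 -0.259 0.22 3
python3 - <<'E'
from h import *
m=robot.camera_model("wrist"); im=robot.camera("wrist"); cv2.imwrite("pics/w1.png",im[:,:,::-1])
print(-m["R"].T@m["t"])
for c in blobs(lidmask(im),200):
    (x,y),r=cv2.minEnclosingCircle(c); print(round(x),round(y),round(r,1),cv2.boundingRect(c),cast(m,x,y,.11).round(4))
E
```

```text
t 1.35 pos [ 0.4209 -0.2345  0.2157] yaw 6.58 tilt 0.58 F [-0.5 -0.5  0.3] w 0.0869 D [  3.1 -24.5   4.3] 1
[-4.5, 0.3, 24.7] 3.58
[ 0.41354648 -0.16318468  0.37845282]
258 221 31.0 (227, 191, 62, 61) [ 0.4259 -0.2567  0.11  ]
342 40 34.4 (315, 7, 60, 66) [ 0.4747 -0.0994  0.11  ]
```

Request:
carry_out:
  commands:
    - [[1,-2,4,22,3.6],[1,0,0,0,0],[1,30,0,0,0],[1,30,0,0,0],[1,0,0,0,0],[1,0,0,0,0]]
  force: 25

```text
time: 1.9
position: [0.4253, -0.2619, 0.1569]
tool_rot: [0.489, 0.512, -0.49, 0.509]
ft_force: [-0.0, -0.6, -0.5]
grip_width: 0.0871
```

```bash
python3 plan.py 0.425 -0.257 0.055 3
```

```text
t 1.9 pos [ 0.4253 -0.2619  0.1569] yaw 2.43 tilt 0.3 F [-0.  -0.6 -0.5] w 0.0871 D [  -0.3    4.9 -101.9] 3
[34.0, 0.1, -1.5] -0.19
[34.0, 0.1, -1.5] -0.19
[34.0, 0.1, -1.5] -0.19
```

Request:
carry_out:
  commands:
    - [[1,10,0,-4,0],[1,30,0,0,0],[1,30,0,0,0],[1,28,0,0,0],[1,0,0,0,0],[1,0,0,0,0]]

```text
time: 2.4
position: [0.4277, -0.2654, 0.0639]
tool_rot: [0.49, 0.506, -0.491, 0.512]
ft_force: [0.1, -0.2, 0.7]
grip_width: 0.087
```

Request:
carry_out:
  commands:
    - [[0.4,0,0,0,0],[0.4,0,0,0,0],[0.4,0,0,0,0],[0.4,0,0,0,0],[0.4,0,0,0,0],[0.4,0,0,0,0],[0.4,0,0,0,0]]
  force: 25

```text
time: 2.98
position: [0.43, -0.2687, 0.0724]
tool_rot: [0.49, 0.502, -0.492, 0.516]
ft_force: [-1.2, -0.4, -3.6]
grip_width: 0.0574
```

Request:
carry_out:
  commands:
    - [[0.4,-20,0,0,0],[0.4,-30,0,0,0],[0.4,-20,0,0,0],[0.4,0,0,0,0]]

```text
time: 3.32
position: [0.4278, -0.2657, 0.1419]
tool_rot: [0.49, 0.504, -0.491, 0.514]
ft_force: [0.9, -0.1, -3.3]
grip_width: 0.0576
```

```bash
python3 plan.py 0.611 -0.22 0.16 3
```

```text
t 3.32 pos [ 0.4278 -0.2657  0.1419] yaw 2.07 tilt 0.75 F [ 0.9 -0.1 -3.3] w 0.0576 D [183.2  45.7  18.1] 5
[-3.4, 37.0, -7.8] -0.19
[-3.4, 37.0, -7.7] -0.19
[-3.4, 37.0, -7.5] -0.19
[-3.4, 37.0, -7.4] -0.19
[-3.4, 37.1, -7.3] -0.19
```

Request:
carry_out:
  commands:
    - [[0.4,-3,37,-7.5,0],[0.4,-3,37,-7.5,0],[0.4,-3,37,-7.5,0],[0.4,-3,37,-7.5,0],[0.4,0,30,-7,0],[0.4,0,0,0,0],[0.4,0,0,0,0]]

```text
time: 3.9
position: [0.6074, -0.2169, 0.1446]
tool_rot: [0.491, 0.507, -0.493, 0.509]
ft_force: [-1.5, 0.3, -3.7]
grip_width: 0.0572
```

```bash
cat > look.py <<'E'
# look.py name lidheight_above_tcp pailheight
import sys
from h import *
o=robot.get_obs(); p=o["position"]; m=robot.camera_model("wrist"); im=robot.camera("wrist"); cv2.imwrite(f"pics/{sys.argv[1]}.png",im[:,:,::-1])
z=p[2]+float(sys.argv[2])
print("tcp",p.round(4))
for c in blobs(lidmask(im),150):
    (x,y),r=cv2.minEnclosingCircle(c); print("lid",round(x),round(y),round(r,1),cv2.boundingRect(c),cast(m,x,y,z).round(4))
hsv=cv2.cvtColor(im,cv2.COLOR_RGB2HSV); k=cv2.morphologyEx(cv2.inRange(hsv,(8,60,90),(25,255,255)),cv2.MORPH_CLOSE,np.ones((5,5)))
for c in blobs(k,800):
    (x,y),(a,b),_=cv2.fitEllipse(c); print("cork",round(x),round(y),round(a),round(b),cast(m,x,y,.015).round(4))
E
python3 look.py w2 .038; python3 plan.py .611 -.22 .16 3
```

```text
tcp [ 0.6074 -0.2169  0.1446]
lid 256 288 54.5 (201, 288, 110, 28) [ 0.608  -0.2203  0.1826]
lid 256 246 66.8 (190, 180, 133, 79) [ 0.6075 -0.2001  0.1826]
lid 76 27 49.8 (30, 0, 93, 69) [ 0.5389 -0.1156  0.1826]
cork 255 233 56 127 [ 0.6095 -0.2627  0.015 ]
cork 268 97 72 75 [ 0.6164 -0.133   0.015 ]
cork 277 15 37 80 [ 0.6216 -0.0657  0.015 ]
t 3.95 pos [ 0.6073 -0.2168  0.1444] yaw 1.78 tilt 0.11 F [ 0.7  0.5 -4.7] w 0.0577 D [ 3.7 -3.2 15.6] 1
[-15.6, 3.6, 3.4] -1.22
```

View pics/w2.png

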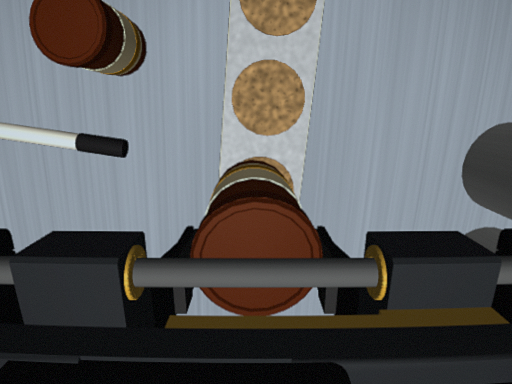

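Wrist view: the pail is held upright with its lid ellipse centred near (256,255). That puts it about 12 mm to +y of the TCP, so I'll allow for that offset when placing.

Request:
carry_out:
  commands:
    - [[0.4,0,4,15,-1],[0.4,0,0,0,0],[0.4,20,0,0,0],[0.4,20,0,0,0],[0.4,0,0,0,0],[0.4,0,0,0,0]]

```text
time: 4.45
position: [0.6024, -0.2307, 0.0982]
tool_rot: [0.488, 0.515, -0.49, 0.506]
ft_force: [-0.0, -0.3, -2.3]
grip_width: 0.0575
```

```bash
python3 plan.py .611 -.232 .088 3
```

```text
t 4.45 pos [ 0.6024 -0.2307  0.0982] yaw 2.49 tilt 0.73 F [-0.  -0.3 -2.3] w 0.0575 D [  8.6  -1.3 -10.2] 1
[10.1, 8.7, 1.7] -0.51
```

Request:
carry_out:
  commands:
    - [[0.4,1,8,1,0],[0.4,1,0,0,0],[0.4,1,0,0,0]]

```text
time: 4.7
position: [0.6096, -0.2317, 0.0961]
tool_rot: [0.488, 0.515, -0.491, 0.505]
ft_force: [-0.4, -0.1, -3.4]
grip_width: 0.0577
```

```bash
python3 plan.py .611 -.232 .088 3; sleep 0.2; python3 plan.py .611 -.232 .088 3|head -1
```

```text
t 4.7 pos [ 0.6096 -0.2317  0.0961] yaw 2.36 tilt 0.79 F [-0.4 -0.1 -3.4] w 0.0577 D [ 1.4 -0.3 -8.1] 1
[8.1, 1.5, 0.4] -0.64
t 4.7 pos [ 0.6096 -0.2317  0.0961] yaw 2.36 tilt 0.79 F [-0.4 -0.1 -3.4] w 0.0577 D [ 1.4 -0.3 -8.1] 1
```

Request:
carry_out:
  commands:
    - [[0.4,3,0.7,0,0],[0.4,3,0.7,0,0],[0.4,2,0,0,0],[0.4,0,0,0,0]]

```text
time: 5.03
position: [0.6127, -0.2322, 0.0899]
tool_rot: [0.488, 0.513, -0.491, 0.507]
ft_force: [-0.3, 0.1, -2.8]
grip_width: 0.0578
```

```bash
python3 plan.py .611 -.232 .088 3
python3 - <<'E'
from h import *
cv2.imwrite("pics/s1.png",cv2.resize(robot.camera("scene")[120:290,80:240,::-1],None,fx=3,fy=3))
E
```

```text
t 5.03 pos [ 0.6127 -0.2322  0.0899] yaw 2.38 tilt 0.51 F [-0.3  0.1 -2.8] w 0.0578 D [-1.7  0.2 -1.9] 1
[1.9, -1.7, -0.3] -0.62
```

View pics/s1.png

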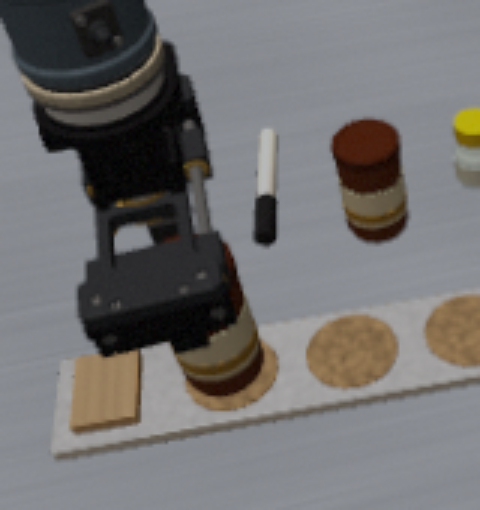

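The pail is now just above pad 4 and centred on it, at crop (230,370). Next I lower it until it touches.

Request:
carry_out:
  commands:
    - [[0.4,1.5,-1,0,0],[0.4,1.5,0,0,0],[0.4,1,0,0,0]]

```text
time: 5.33
position: [0.6121, -0.2323, 0.087]
tool_rot: [0.488, 0.513, -0.49, 0.508]
ft_force: [-2.6, 0.4, 6.6]
grip_width: 0.0575
```

```bash
python3 plan.py .611 -.232 .088 3
```

```text
t 5.33 pos [ 0.6121 -0.2323  0.087 ] yaw 2.4 tilt 0.43 F [-2.6  0.4  6.6] w 0.0575 D [-1.1  0.3  1. ] 1
[-1.0, -1.1, -0.4] -0.6
```

Request:
carry_out:
  commands:
    - [[0.9,0,0,0,0],[0.9,0,0,0,0],[1,0,0,0,0],[1,0,0,0,0],[1,0,0,0,0],[1,0,0,0,0]]

```text
time: 5.83
position: [0.614, -0.2335, 0.0893]
tool_rot: [0.489, 0.511, -0.49, 0.51]
ft_force: [-0.9, 0.1, -0.4]
grip_width: 0.085
```

Request:
carry_out:
  commands:
    - [[1,-10,0,0,0],[1,-30,0,0,0],[1,-30,0,0,0],[1,-30,0,0,0],[1,-15,0,0,0],[1,0,0,0,0]]

```text
time: 6.33
position: [0.6137, -0.2332, 0.21]
tool_rot: [0.489, 0.512, -0.49, 0.508]
ft_force: [-0.1, -0.7, 0.5]
grip_width: 0.0872
```

```bash
python3 plan.py .482 -.10 .20 3
python3 - <<'E'
from h import *
for n in("top",):
    im=robot.camera(n); m=robot.camera_model(n); cv2.imwrite("pics/t2.png",im[:,:,::-1])
    for c in blobs(lidmask(im),25):
        (x,y),r=cv2.minEnclosingCircle(c); print(n,round(x,1),round(y,1),round(r,1),cast(m,x,y,.125)[:2].round(4))
E
```

```text
t 6.33 pos [ 0.6137 -0.2332  0.21  ] yaw 2.37 tilt 0.31 F [-0.1 -0.7  0.5] w 0.0872 D [-131.7  133.2  -10. ] 5
[2.2, -25.2, -27.7] -0.13
[2.2, -25.1, -27.8] -0.13
[2.2, -25.1, -27.8] -0.13
[2.2, -25.0, -27.9] -0.13
[2.2, -25.0, -27.9] -0.13
top 359.7 162.4 14.4 [ 0.6028 -0.2179]
```

Request:
carry_out:
  commands:
    - [[1,1,-25,-28,0],[1,1,-25,-28,0],[1,1,-25,-28,0],[1,1,-25,-28,0],[1,0,-18,-18,0],[1,0,0,0,0],[1,0,0,0,0]]

```text
time: 6.97
position: [0.4796, -0.1022, 0.1974]
tool_rot: [0.488, 0.515, -0.492, 0.504]
ft_force: [1.7, -1.4, 0.0]
grip_width: 0.0872
```

```bash
python3 look.py w3 -.11; python3 plan.py .48 -.094 .20 3;python3 - <<'E'
from h import *
for n in("top",):
    im=robot.camera(n); m=robot.camera_model(n); cv2.imwrite("pics/t3.png",im[:,:,::-1])
    for c in blobs(lidmask(im),25):
        (x,y),r=cv2.minEnclosingCircle(c); print(n,round(x,1),round(y,1),round(r,1),cast(m,x,y,.125)[:2].round(4))
E
```

```text
tcp [ 0.4796 -0.1022  0.1974]
lid 260 183 28.9 (232, 155, 57, 57) [ 0.4822 -0.0908  0.0874]
lid 261 0 21.0 (240, 0, 43, 13) [0.4766 0.0551 0.0874]
cork 375 210 51 57 [ 0.6157 -0.1326  0.015 ]
cork 390 135 56 62 [ 0.6204 -0.0481  0.015 ]
cork 405 53 60 67 [0.625  0.0362 0.015 ]
t 7.02 pos [ 0.4792 -0.102   0.1971] yaw 2.21 tilt 1.11 F [-0.4  0.2  0.9] w 0.0874 D [0.8 8.  2.9] 1
[-2.8, 1.1, -8.0] -0.79
top 140.8 228.8 8.5 [0.458 0.247]
top 226.0 223.1 9.4 [0.4701 0.0705]
top 295.5 218.5 9.2 [ 0.4803 -0.0759]
```

View pics/w3.png

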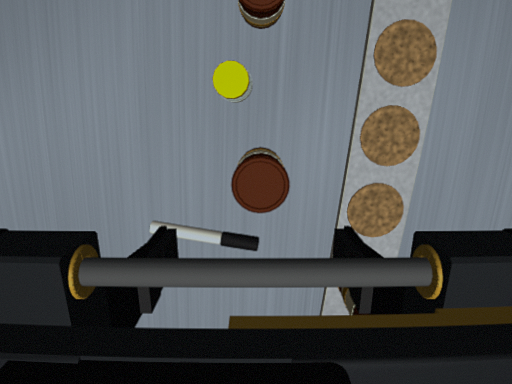

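The wrist view shows the third pail's lid at (260,183), which is (0.482,-0.092). The pen tip is clear of it at (240,240).

Request:
carry_out:
  commands:
    - [[1,0,3,-10,-0.5],[1,0,0,0,0],[1,25,0,0,0],[1,30,0,0,0],[1,25,0,0,0],[1,0,0,0,0],[1,1,0,0,0]]

```text
time: 7.65
position: [0.4937, -0.0978, 0.1149]
tool_rot: [0.488, 0.512, -0.489, 0.511]
ft_force: [-0.7, -0.3, 0.2]
grip_width: 0.0871
```

```bash
python3 plan.py .482 -.092 .037 3
```

```text
t 7.65 pos [ 0.4937 -0.0978  0.1149] yaw 2.6 tilt 0.09 F [-0.7 -0.3  0.2] w 0.0871 D [-11.7   5.8 -77.9] 2
[38.9, -5.7, -3.1] -0.2
[38.9, -5.7, -3.2] -0.2
```

Request:
carry_out:
  commands:
    - [[1,0,-10,-5,0],[1,2,0,0,0],[1,15,0,0,0],[1,15,0,0,0],[1,10,0,0,0],[1,1,0,0,0]]

```text
time: 8.15
position: [0.488, -0.0953, 0.0772]
tool_rot: [0.49, 0.507, -0.487, 0.516]
ft_force: [0.2, 0.2, -0.7]
grip_width: 0.0869
```

```bash
python3 plan.py .482 -.092 .037 3
```

```text
t 8.15 pos [ 0.488  -0.0953  0.0772] yaw 2.59 tilt 0.78 F [ 0.2  0.2 -0.7] w 0.0869 D [ -6.    3.3 -40.2] 2
[20.1, -3.2, -1.9] -0.2
[20.1, -3.2, -1.9] -0.2
```

Request:
carry_out:
  commands:
    - [[1,12,-5,-3,0],[1,13,-1,-1,0],[1,13,0,-1,0],[1,3,0,0,0],[1,1,0,0,0]]

```text
time: 8.57
position: [0.487, -0.0928, 0.0403]
tool_rot: [0.492, 0.502, -0.485, 0.52]
ft_force: [0.1, -0.1, 0.4]
grip_width: 0.0869
```

```bash
python3 plan.py .482 -.092 .037 3
```

```text
t 8.57 pos [ 0.487  -0.0928  0.0403] yaw 2.61 tilt 1.58 F [ 0.1 -0.1  0.4] w 0.0869 D [-5.   0.8 -3.3] 1
[3.1, -5.1, -1.0] -0.39
```

Request:
carry_out:
  commands:
    - [[0.35,1,-4,0,0],[0.35,1,0,0,0],[0.35,1,0,0,0],[0.35,1,0,0,0],[0.35,1,0,0,0],[0.35,1,0,0,0],[0.35,1,0,0,0],[0.35,0,0,0,0]]
  force: 25

```text
time: 9.23
position: [0.4838, -0.094, 0.0378]
tool_rot: [0.492, 0.501, -0.485, 0.522]
ft_force: [0.3, 0.5, -1.9]
grip_width: 0.052
```

```bash
python3 plan.py .482 -.092 .037 3
```

```text
t 9.23 pos [ 0.4838 -0.094   0.0378] yaw 2.68 tilt 1.83 F [ 0.3  0.5 -1.9] w 0.052 D [-1.8  2.  -0.8] 1
[0.7, -1.7, -2.1] -0.32
```

Request:
carry_out:
  commands:
    - [[0.35,-15,0,0,0],[0.35,-25,0,0,0],[0.35,-15,0,0,0],[0.35,0,20,8,0],[0.35,0,30,10,0],[0.35,0,30,10,0],[0.35,0,20,8,0],[0.35,0,0,0,0]]

```text
time: 9.9
position: [0.5828, -0.1231, 0.0949]
tool_rot: [0.491, 0.504, -0.486, 0.519]
ft_force: [0.6, -1.0, -1.3]
grip_width: 0.052
```

```bash
python3 plan.py .6155 -.137 .08 3; python3 look.py w4 .052
```

```text
t 9.9 pos [ 0.5828 -0.1231  0.0949] yaw 2.64 tilt 1.29 F [ 0.6 -1.  -1.3] w 0.052 D [ 32.7 -13.9 -14.9] 1
[15.7, 31.7, 15.2] -0.36
tcp [ 0.5828 -0.1231  0.0949]
lid 256 293 63.7 (192, 288, 128, 28) [ 0.5821 -0.1196  0.1469]
lid 256 256 51.0 (205, 213, 103, 45) [ 0.5815 -0.1035  0.1469]
cork 276 215 58 131 [ 0.6018 -0.1326  0.015 ]
cork 308 108 85 89 [ 0.6207 -0.0479  0.015 ]
cork 324 14 36 92 [0.6267 0.0164 0.015 ]
```

View pics/w4.png

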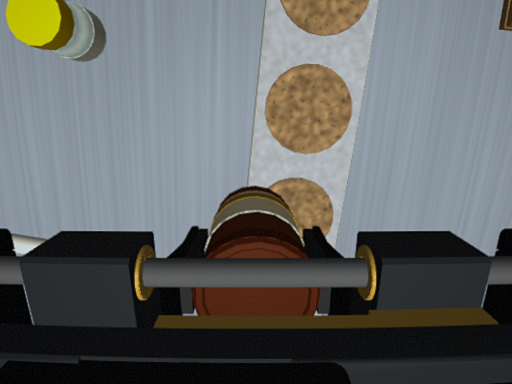

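The lid's top edge is at row 237 and its width is 128 px, so its centre is near row 296. That puts the pail within about 2 mm of the TCP in y.

Request:
carry_out:
  commands:
    - [[0.35,0,16,7,0],[0.35,0,14,7,0],[0.35,5,0,0,0],[0.35,6,0,0,0],[0.35,3,0,0,0],[0.35,0,0,0,0]]

```text
time: 10.45
position: [0.6002, -0.1298, 0.0746]
tool_rot: [0.487, 0.512, -0.489, 0.511]
ft_force: [-0.1, 0.0, -1.5]
grip_width: 0.052
```

```bash
python3 plan.py .6155 -.137 .054 3
```

```text
t 10.45 pos [ 0.6002 -0.1298  0.0746] yaw 2.68 tilt 0.17 F [-0.1  0.  -1.5] w 0.052 D [ 15.3  -7.2 -20.6] 1
[20.5, 15.0, 7.9] -0.32
```

Request:
carry_out:
  commands:
    - [[0.35,3,8,4,0],[0.35,3,6,3,0],[0.35,3,4,2,0],[0.35,1,0,0,0],[0.35,0,0,0,0]]

```text
time: 10.87
position: [0.6171, -0.1372, 0.0622]
tool_rot: [0.487, 0.514, -0.489, 0.509]
ft_force: [-0.2, 1.4, -1.5]
grip_width: 0.0522
```

```bash
python3 plan.py .6155 -.137 .054 3
```

```text
t 10.87 pos [ 0.6171 -0.1372  0.0622] yaw 2.69 tilt 0.47 F [-0.2  1.4 -1.5] w 0.0522 D [-1.6  0.2 -8.2] 1
[8.2, -1.5, -0.3] -0.31
```

Request:
carry_out:
  commands:
    - [[0.35,3,-1,0,0],[0.35,3,-0.5,0,0],[0.35,2,0,0,0],[0.35,1.5,0,0,0],[0.35,1.5,0,0,0]]

```text
time: 11.28
position: [0.6151, -0.1371, 0.0524]
tool_rot: [0.487, 0.514, -0.489, 0.509]
ft_force: [-3.5, 1.7, 14.8]
grip_width: 0.0514
```

```bash
python3 plan.py .6155 -.137 .054 3
```

```text
t 11.28 pos [ 0.6151 -0.1371  0.0524] yaw 2.71 tilt 0.5 F [-3.5  1.7 14.8] w 0.0514 D [0.4 0.1 1.6] 1
[-1.6, 0.4, -0.1] -0.29
```

Contact made (15 N). Now I release and rise.

Request:
carry_out:
  commands:
    - [[0.9,0,0,0,0],[0.9,0,0,0,0],[1,0,0,0,0],[1,0,0,0,0],[1,0,0,0,0],[1,0,0,0,0]]

```text
time: 11.78
position: [0.6163, -0.1375, 0.0542]
tool_rot: [0.487, 0.513, -0.489, 0.51]
ft_force: [-0.5, 0.1, -1.0]
grip_width: 0.083
```

Request:
carry_out:
  commands:
    - [[1,-10,0,0,0],[1,-30,0,0,0],[1,-35,0,0,0],[1,-35,0,0,0],[1,-25,0,0,0],[1,0,0,0,0]]

```text
time: 12.28
position: [0.6156, -0.1372, 0.1943]
tool_rot: [0.486, 0.515, -0.49, 0.508]
ft_force: [0.6, -1.2, 0.2]
grip_width: 0.087
```

```bash
python3 plan.py .474 .06 .19 3
```

```text
t 12.28 pos [ 0.6156 -0.1372  0.1943] yaw 2.71 tilt 0.67 F [ 0.6 -1.2  0.2] w 0.087 D [-141.6  197.2   -4.3] 7
[0.9, -18.9, -29.1] -0.04
[0.9, -18.8, -29.1] -0.04
[0.9, -18.8, -29.1] -0.04
[0.9, -18.8, -29.1] -0.04
[0.9, -18.8, -29.1] -0.04
[0.9, -18.8, -29.2] -0.04
[0.9, -18.7, -29.2] -0.04
```

Request:
carry_out:
  commands:
    - [[1,1,-19,-29,0],[1,1,-19,-29,0],[1,1,-19,-29,0],[1,1,-19,-29,0],[1,1,-19,-29,0],[1,1,-19,-29,0],[1,1,-19,-29,0],[1,0,0,0,0]]

```text
time: 12.95
position: [0.4689, 0.0626, 0.1908]
tool_rot: [0.489, 0.51, -0.491, 0.51]
ft_force: [0.1, 0.8, 0.2]
grip_width: 0.0873
```

```bash
python3 look.py w5 -.12; python3 plan.py .474 .073 .19 3;python3 - <<'E'
from h import *
for n in("top",):
    im=robot.camera(n); m=robot.camera_model(n); cv2.imwrite("pics/t3.png",im[:,:,::-1])
    for c in blobs(lidmask(im),25):
        (x,y),r=cv2.minEnclosingCircle(c); print(n,round(x,1),round(y,1),round(r,1),[cast(m,x,y,z)[:2].round(4).tolist() for z in(.105,.125)])
E
```

```text
tcp [0.4689 0.0626 0.1908]
lid 263 176 24.1 (240, 152, 48, 48) [0.4758 0.0774 0.0708]
cork 392 206 51 58 [0.6252 0.0371 0.015 ]
t 13.0 pos [0.4718 0.0609 0.1913] yaw 2.29 tilt 0.28 F [ 0.4 -0.4 -0.3] w 0.0873 D [ 2.2 12.1 -1.3] 1
[1.2, 2.7, -12.0] -0.71
top 319.2 160.9 11.4 [[0.6107, -0.134], [0.6057, -0.1299]]
top 359.8 162.3 14.3 [[0.6081, -0.2247], [0.603, -0.2182]]
```

Run:
```python
from h import *
a=cv2.resize(robot.camera("scene")[150:270,90:290,::-1],None,fx=4,fy=4,interpolation=cv2.INTER_CUBIC)
cv2.imwrite("pics/s2.png",a)
b=cv2.resize(cv2.imread("pics/t3.png")[130:200,280:400],None,fx=6,fy=6,interpolation=cv2.INTER_CUBIC)
cv2.imwrite("pics/t3c.png",b)
```

```text
(no output)
```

View pics/s2.png

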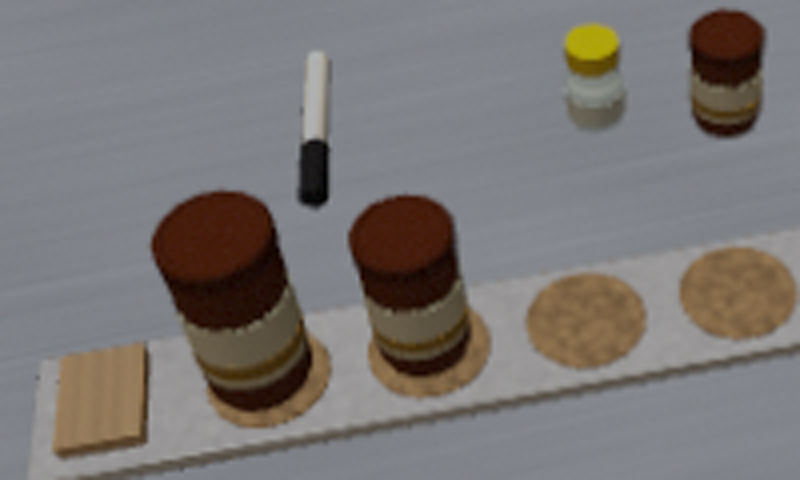

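View pics/t3c.png

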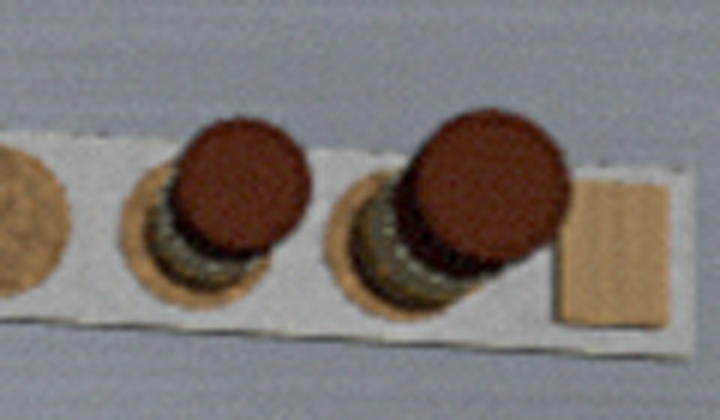

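Run:
```python
from h import *
m=robot.camera_model("scene"); t=robot.camera_model("top")
for n,mm,u,v,z in [("L scene",m,144.25,209.5,.125),("3 scene",m,190.75,208.5,.105),("L top",t,361.7,161.2,.125),("3 top",t,320.5,160.8,.105),("2 scene",m,90+727/4,150+34/4,.07)]: print(n,cast(mm,u,v,z)[:2].round(4))
```

```text
L scene [ 0.6132 -0.2204]
3 scene [ 0.6167 -0.1354]
L top [ 0.6056 -0.2225]
3 top [ 0.611  -0.1368]
2 scene [0.4779 0.0745]
```

Averaging the two views, both placed pails are within 2–3 mm of their pad centres, and both stand upright. Now the second pail, at (0.476,0.075).

Request:
carry_out:
  commands:
    - [[1,0,2,-8,0],[1,0,1,-6,0],[1,25,0,0,0],[1,30,0,0,0],[1,30,0,0,0],[1,15,0,0,0],[1,2,0,0,0],[1,1,0,0,0]]

```text
time: 13.77
position: [0.4951, 0.0684, 0.0872]
tool_rot: [0.498, 0.498, -0.488, 0.515]
ft_force: [-0.2, -0.2, -0.0]
grip_width: 0.0872
```

```bash
python3 plan.py .476 .075 .027 3
```

```text
t 13.77 pos [0.4951 0.0684 0.0872] yaw 1.55 tilt 1.62 F [-0.2 -0.2 -0. ] w 0.0872 D [-19.1   6.6 -60.2] 2
[29.8, -10.3, -3.8] -0.73
[29.8, -10.2, -3.9] -0.73
```

Request:
carry_out:
  commands:
    - [[1,0,-10,-3,-0.7],[1,0,-9,-3,-0.7],[1,0,-3,-1,0],[1,2,0,0,0],[1,12,-2,-1,0],[1,12,-2,0,0],[1,6,-1,0,0],[1,1,0,0,0]]

```text
time: 14.43
position: [0.4711, 0.0756, 0.0583]
tool_rot: [0.495, 0.501, -0.478, 0.526]
ft_force: [0.6, -0.5, 0.2]
grip_width: 0.0871
```

```bash
python3 plan.py .476 .075 .027 3
```

```text
t 14.43 pos [0.4711 0.0756 0.0583] yaw 3.08 tilt 2.43 F [ 0.6 -0.5  0.2] w 0.0871 D [  4.9  -0.6 -31.3] 1
[31.5, 3.5, 0.6] 0.08
```

Request:
carry_out:
  commands:
    - [[1,10,2,0,0],[1,10,1,0,0],[1,9,0,0,0],[1,3,0,0,0],[1,1,0,0,0]]

```text
time: 14.85
position: [0.4781, 0.0755, 0.0236]
tool_rot: [0.496, 0.499, -0.477, 0.527]
ft_force: [0.3, 0.3, 0.4]
grip_width: 0.0869
```

```bash
python3 plan.py .476 .075 .027 3
```

```text
t 14.85 pos [0.4781 0.0755 0.0236] yaw 3.09 tilt 2.69 F [0.3 0.3 0.4] w 0.0869 D [-2.1 -0.5  3.4] 1
[-3.5, -2.0, 0.4] 0.09
```

Request:
carry_out:
  commands:
    - [[0.3,0,-1,0,0],[0.3,1,0,0,0],[0.3,1,0,0,0],[0.3,1,0,0,0],[0.3,1,0,0,0],[0.3,1,0,0,0],[0.3,1,0,0,0],[0.3,0,0,0,0]]
  force: 20

```text
time: 15.52
position: [0.4767, 0.0753, 0.0172]
tool_rot: [0.495, 0.5, -0.477, 0.527]
ft_force: [-1.3, -0.9, 1.9]
grip_width: 0.0466
```

```bash
python3 plan.py .476 .075 .027 3
```

```text
t 15.52 pos [0.4767 0.0753 0.0172] yaw 3.1 tilt 2.61 F [-1.3 -0.9  1.9] w 0.0466 D [-0.7 -0.3  9.8] 1
[-9.8, -0.3, 0.4] 0.1
```

Request:
carry_out:
  commands:
    - [[0.3,-15,0,0,0],[0.3,-25,0,0,0],[0.3,-25,0,0,0],[0.3,-10,10,8,0],[0.3,0,25,22,0],[0.3,0,25,22,0],[0.3,0,25,22,0],[0.3,0,25,22,0]]

```text
time: 16.18
position: [0.5806, -0.0113, 0.0987]
tool_rot: [0.49, 0.507, -0.479, 0.524]
ft_force: [0.9, 0.8, -1.7]
grip_width: 0.0458
```

Request:
carry_out:
  commands:
    - [[0.3,0,15,12,0],[0.3,0,8,8,0],[0.3,0,0,0,0]]

```text
time: 16.43
position: [0.6139, -0.0367, 0.1006]
tool_rot: [0.493, 0.501, -0.478, 0.526]
ft_force: [2.1, -0.8, -0.7]
grip_width: 0.0459
```

```bash
python3 plan.py .620 -.0508 .06 3
```

```text
t 16.43 pos [ 0.6139 -0.0367  0.1006] yaw 3.26 tilt 2.37 F [ 2.1 -0.8 -0.7] w 0.0459 D [  6.1 -14.1 -40.6] 2
[20.4, 1.8, 7.0] 0.13
[20.4, 1.9, 7.0] 0.13
```

Request:
carry_out:
  commands:
    - [[0.3,4,3,7,0],[0.3,8,2,4,0],[0.3,10,0,0,0],[0.3,8,0,0,0],[0.3,3,0,0,0],[0.3,0,0,0,0]]

```text
time: 16.93
position: [0.6156, -0.0458, 0.0621]
tool_rot: [0.492, 0.505, -0.479, 0.524]
ft_force: [-0.3, -0.9, -1.4]
grip_width: 0.0457
```

```bash
python3 plan.py .620 -.0508 .034 3; python3 look.py w6 .053
```

```text
t 16.93 pos [ 0.6156 -0.0458  0.0621] yaw 3.31 tilt 1.83 F [-0.3 -0.9 -1.4] w 0.0457 D [  4.4  -5.  -28.1] 1
[28.3, 3.2, 5.1] 0.31
tcp [ 0.6156 -0.0458  0.0621]
lid 255 296 56.3 (199, 288, 113, 28) [ 0.6141 -0.043   0.1151]
lid 254 252 40.5 (214, 227, 82, 31) [ 0.6128 -0.0243  0.1151]
cork 260 210 68 94 [ 0.6202 -0.0406  0.015 ]
cork 275 95 100 105 [0.6255 0.037  0.015 ]
cork 502 105 20 134 [0.7796 0.0419 0.015 ]
```

View pics/w6.png

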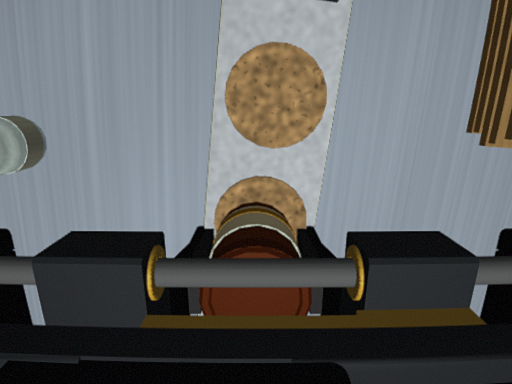

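The lid centre is near (255,303), in line with the TCP. I'll correct by (4,-5) mm and lower.

Request:
carry_out:
  commands:
    - [[0.3,4,3,4,0],[0.3,4,1,2,0],[0.3,5,0,0,0],[0.3,4,0,0,0],[0.3,2,0,0,0],[0.3,0,0,0,0]]

```text
time: 17.48
position: [0.6211, -0.0512, 0.0421]
tool_rot: [0.491, 0.505, -0.479, 0.524]
ft_force: [0.1, -0.0, -1.3]
grip_width: 0.0456
```

```bash
python3 plan.py .620 -.0508 .034 3
```

```text
t 17.48 pos [ 0.6211 -0.0512  0.0421] yaw 3.39 tilt 1.87 F [ 0.1 -0.  -1.3] w 0.0456 D [-1.1  0.4 -8.1] 1
[8.1, -1.3, -0.6] 0.39
```

Request:
carry_out:
  commands:
    - [[0.3,3,-1,0,0],[0.3,3,0,0,0],[0.3,2,0,0,0],[0.3,1.5,0,0,0],[0.3,1,0,0,0]]

```text
time: 17.9
position: [0.6207, -0.0514, 0.0328]
tool_rot: [0.491, 0.505, -0.479, 0.524]
ft_force: [-1.6, 0.5, 11.9]
grip_width: 0.0459
```

Contact. Now I release, rise, and head for the smallest pail at (0.463,0.268).

Request:
carry_out:
  commands:
    - [[0.9,0,0,0,0],[0.9,0,0,0,0],[1,0,0,0,0],[1,0,0,0,0],[1,0,0,0,0],[1,0,0,0,0],[1,0,0,0,0]]

```text
time: 18.48
position: [0.6217, -0.0516, 0.0337]
tool_rot: [0.492, 0.504, -0.478, 0.525]
ft_force: [0.7, 0.2, -0.3]
grip_width: 0.0827
```

Request:
carry_out:
  commands:
    - [[1,-10,0,0,0],[1,-25,0,0,0],[1,-35,0,0,0],[1,-35,0,0,0],[1,-30,0,0,0],[1,-15,0,0,0],[1,0,0,0,0]]

```text
time: 19.07
position: [0.6146, -0.0502, 0.1907]
tool_rot: [0.491, 0.506, -0.479, 0.523]
ft_force: [0.6, -0.2, 0.4]
grip_width: 0.0868
```

```bash
python3 plan.py .463 .255 .18 3
```

```text
t 19.07 pos [ 0.6146 -0.0502  0.1907] yaw 3.4 tilt 1.72 F [ 0.6 -0.2  0.4] w 0.0868 D [-151.6  305.2  -10.7] 9
[0.5, -14.8, -34.9] 0.04
[0.5, -14.9, -34.8] 0.04
[0.5, -14.9, -34.8] 0.04
[0.5, -14.9, -34.8] 0.04
[0.5, -14.9, -34.8] 0.04
[0.5, -15.0, -34.8] 0.04
[0.5, -15.0, -34.8] 0.04
[0.5, -15.0, -34.8] 0.04
[0.5, -15.1, -34.8] 0.04
```

Request:
carry_out:
  commands:
    - [[1,0,-15,-35,0],[1,0,-15,-35,0],[1,0,-15,-35,0],[1,0,-15,-35,0],[1,0,-15,-35,0],[1,0,-15,-35,0],[1,0,-15,-35,0],[1,0,-15,-35,0]]

```text
time: 19.73
position: [0.4787, 0.2233, 0.1821]
tool_rot: [0.495, 0.498, -0.483, 0.523]
ft_force: [0.9, -0.2, 0.5]
grip_width: 0.0874
```

Request:
carry_out:
  commands:
    - [[1,0,-4,-10,0],[1,0,0,0,0],[1,0,0,0,0]]

```text
time: 19.98
position: [0.4665, 0.2393, 0.1794]
tool_rot: [0.491, 0.503, -0.482, 0.523]
ft_force: [0.2, -0.5, 0.6]
grip_width: 0.0869
```

```bash
python3 plan.py .463 .267 .18 3; python3 look.py w7 -.135;python3 - <<'E'
from h import *
for n in("top",):
    im=robot.camera(n); m=robot.camera_model(n); cv2.imwrite("pics/t4.png",im[:,:,::-1])
    for c in blobs(lidmask(im),25):
        (x,y),r=cv2.minEnclosingCircle(c); print(n,round(x,1),round(y,1),round(r,1),[cast(m,x,y,z)[:2].round(4).tolist() for z in(.05,.085,.105,.125)])
E
```

```text
t 19.98 pos [0.4665 0.2393 0.1794] yaw 3.08 tilt 1.82 F [ 0.2 -0.5  0.6] w 0.0869 D [-3.5 27.7  0.6] 1
[-1.1, -2.0, -27.8] 0.08
tcp [0.4665 0.2393 0.1794]
lid 251 151 20.9 (231, 131, 41, 42) [0.4655 0.2729 0.0444]
top 142.5 228.5 7.5 [[0.463, 0.2654], [0.461, 0.2552], [0.4598, 0.2494], [0.4586, 0.2436]]
top 281.6 160.0 9.3 [[0.6265, -0.0552], [0.6175, -0.0518], [0.6124, -0.0498], [0.6072, -0.0479]]
top 319.5 160.5 11.1 [[0.6258, -0.1461], [0.6168, -0.1388], [0.6117, -0.1346], [0.6066, -0.1304]]
top 360.5 160.8 13.6 [[0.6256, -0.2444], [0.6166, -0.2329], [0.6115, -0.2264], [0.6064, -0.2198]]
```

The second pail is placed well: the top view gives (0.6175,-0.052) against (0.619,-0.0505) for its pad. The smallest pail is at about (0.464,0.268).

Request:
carry_out:
  commands:
    - [[1,0,-1,-14,0],[1,0,-1,-14,0],[1,5,-2,-3,0],[1,25,-4,0,0],[1,25,-4,0,0],[1,25,-4,0,0],[1,10,0,0,0],[1,1,0,0,0]]

```text
time: 20.75
position: [0.4631, 0.2582, 0.0846]
tool_rot: [0.498, 0.496, -0.484, 0.522]
ft_force: [0.4, -0.3, -0.2]
grip_width: 0.0871
```

```bash
python3 plan.py .464 .268 .019 3
```

```text
t 20.75 pos [0.4631 0.2582 0.0846] yaw 2.05 tilt 2.41 F [ 0.4 -0.3 -0.2] w 0.0871 D [  0.9   9.8 -65.6] 2
[32.7, -0.7, -5.3] -0.47
[32.7, -0.6, -5.3] -0.47
```

Request:
carry_out:
  commands:
    - [[1,2,0,-6,-0.5],[1,2,0,-4,0],[1,10,-1,-1,0],[1,15,-1,-1,0],[1,12,-1,0,0],[1,8,0,0,0],[1,2,0,0,0]]

```text
time: 21.33
position: [0.4675, 0.2692, 0.0329]
tool_rot: [0.499, 0.495, -0.48, 0.525]
ft_force: [-0.4, 0.1, -0.9]
grip_width: 0.0871
```

```bash
python3 plan.py .464 .268 .019 3
```

```text
t 21.33 pos [0.4675 0.2692 0.0329] yaw 2.37 tilt 2.91 F [-0.4  0.1 -0.9] w 0.0871 D [ -3.5  -1.2 -13.9] 1
[13.7, -4.3, 0.9] -0.63
```

Request:
carry_out:
  commands:
    - [[1,6,-3,0,0],[1,5,-1,0,0],[1,2,0,0,0],[1,0,0,0,0]]

```text
time: 21.67
position: [0.4647, 0.2694, 0.019]
tool_rot: [0.5, 0.495, -0.479, 0.525]
ft_force: [-0.2, -0.2, -0.1]
grip_width: 0.0872
```

Request:
carry_out:
  commands:
    - [[0.25,0,0,0,0],[0.25,0,0,0,0],[0.25,0,0,0,0],[0.25,0,0,0,0],[0.25,0,0,0,0],[0.25,0,0,0,0],[0.25,0,0,0,0],[0.25,0,0,0,0]]
  force: 20

```text
time: 22.33
position: [0.4659, 0.2698, 0.0207]
tool_rot: [0.501, 0.494, -0.478, 0.526]
ft_force: [-0.2, -0.1, -0.0]
grip_width: 0.0416
```

```bash
python3 plan.py .464 .268 .019 3
```

```text
t 22.33 pos [0.4659 0.2698 0.0207] yaw 2.4 tilt 3.19 F [-0.2 -0.1 -0. ] w 0.0416 D [-1.9 -1.8 -1.7] 1
[1.6, -2.1, 1.7] -0.6
```

Request:
carry_out:
  commands:
    - [[0.25,0,0,0,0],[0.25,0,0,0,0],[0.25,-15,0,0,0],[0.25,-30,0,0,0],[0.25,-35,0,0,0],[0.25,-35,0,0,0],[0.25,-15,0,0,0],[0.25,0,0,0,0]]

```text
time: 23.0
position: [0.4566, 0.2699, 0.1526]
tool_rot: [0.498, 0.496, -0.481, 0.524]
ft_force: [-0.2, 0.0, -1.3]
grip_width: 0.0401
```

```bash
python3 plan.py .6248 .034 .15 3
```

```text
t 23.0 pos [0.4566 0.2699 0.1526] yaw 2.37 tilt 2.73 F [-0.2  0.  -1.3] w 0.0401 D [ 168.2 -235.9   -2.6] 8
[1.6, 19.7, 30.3] -0.08
[1.6, 19.7, 30.3] -0.08
[1.6, 19.7, 30.4] -0.08
[1.6, 19.6, 30.4] -0.08
[1.6, 19.6, 30.4] -0.08
[1.6, 19.5, 30.5] -0.08
[1.6, 19.5, 30.5] -0.08
[1.6, 19.5, 30.5] -0.08
```

Request:
carry_out:
  commands:
    - [[0.25,0.5,20,30,0],[0.25,0.5,20,30,0],[0.25,0.5,20,30,0],[0.25,0.5,20,30,0],[0.25,0.5,20,30,0],[0.25,0.5,20,30,0],[0.25,0.5,18,28,0],[0.25,0,8,12,0]]

```text
time: 23.67
position: [0.6117, 0.0515, 0.1499]
tool_rot: [0.493, 0.501, -0.48, 0.524]
ft_force: [0.8, 0.1, -0.1]
grip_width: 0.0398
```

Request:
carry_out:
  commands:
    - [[0.25,0,2,2,0],[0.25,0,0,0,0]]

```text
time: 23.83
position: [0.6147, 0.0462, 0.147]
tool_rot: [0.494, 0.5, -0.482, 0.522]
ft_force: [-0.1, 1.0, -1.1]
grip_width: 0.0397
```

```bash
python3 plan.py .6248 .034 .1 3
```

```text
t 23.83 pos [0.6147 0.0462 0.147 ] yaw 2.66 tilt 2.02 F [-0.1  1.  -1.1] w 0.0397 D [ 10.1 -12.2 -47. ] 2
[23.7, 4.0, 6.1] -0.17
[23.7, 4.0, 6.1] -0.17
```

Request:
carry_out:
  commands:
    - [[0.25,0,5,7,0],[0.25,3,4,5,0],[0.25,15,0,0,0],[0.25,20,0,0,0],[0.25,15,0,0,0],[0.25,3,0,0,0],[0.25,0,0,0,0]]

```text
time: 24.42
position: [0.6215, 0.0417, 0.0877]
tool_rot: [0.491, 0.505, -0.481, 0.522]
ft_force: [0.0, -0.2, -0.1]
grip_width: 0.04
```

```bash
python3 plan.py .6248 .034 .037 3; python3 look.py w8 .029
```

```text
t 24.42 pos [0.6215 0.0417 0.0877] yaw 3.22 tilt 1.64 F [ 0.  -0.2 -0.1] w 0.04 D [  3.3  -7.7 -50.7] 2
[25.4, 0.7, 3.7] 0.11
[25.4, 0.8, 3.7] 0.11
tcp [0.6215 0.0417 0.0877]
lid 254 296 32.1 (223, 288, 63, 18) [0.6212 0.0282 0.1167]
lid 256 256 41.5 (215, 217, 84, 41) [0.6212 0.05   0.1167]
cork 257 246 26 77 [0.6273 0.0084 0.015 ]
cork 257 206 68 82 [0.6253 0.0417 0.015 ]
cork 475 151 81 265 [0.7923 0.0946 0.015 ]
```

View pics/w8.png

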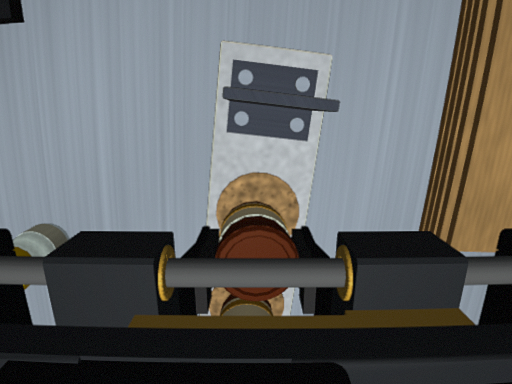

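The lid centre is near (256,260), so the pail sits about 3 mm to +y of the TCP. The stop is at (282,98), ahead and clear. I'll aim the TCP at y = 0.031.

Request:
carry_out:
  commands:
    - [[0.25,2,1,7,0],[0.25,5,0,4,0],[0.25,10,0,0,0],[0.25,10,0,0,0],[0.25,8,0,0,0],[0.25,3,0,0,0],[0.25,0,0,0,0]]

```text
time: 25.05
position: [0.6265, 0.0299, 0.0499]
tool_rot: [0.492, 0.504, -0.479, 0.524]
ft_force: [-0.3, -0.1, -1.1]
grip_width: 0.0398
```

```bash
python3 plan.py .6248 .031 .037 3
```

```text
t 25.05 pos [0.6265 0.0299 0.0499] yaw 3.31 tilt 1.98 F [-0.3 -0.1 -1.1] w 0.0398 D [ -1.7   1.1 -12.9] 1
[12.8, -2.0, -1.3] 0.31
```

Request:
carry_out:
  commands:
    - [[0.25,4,-1,-1,0],[0.25,3,-1,0,0],[0.25,2.5,0,0,0],[0.25,1.5,0,0,0],[0.25,1.5,0,0,0],[0.25,1,0,0,0]]

```text
time: 25.55
position: [0.6246, 0.031, 0.0357]
tool_rot: [0.492, 0.504, -0.479, 0.524]
ft_force: [-3.8, -0.1, 12.3]
grip_width: 0.0395
```

Contact. Release and rise.

Request:
carry_out:
  commands:
    - [[0.9,0,0,0,0],[0.9,0,0,0,0],[1,0,0,0,0],[1,0,0,0,0],[1,0,0,0,0],[1,0,0,0,0],[1,0,0,0,0]]

```text
time: 26.13
position: [0.626, 0.031, 0.037]
tool_rot: [0.492, 0.503, -0.478, 0.525]
ft_force: [0.3, -0.3, 0.7]
grip_width: 0.0786
```

Request:
carry_out:
  commands:
    - [[1,-10,0,0,0],[1,-25,0,0,0],[1,-35,0,0,0],[1,-35,0,0,0],[1,-35,0,0,0],[1,-35,0,0,0],[1,-20,0,0,0],[1,0,0,0,0]]

```text
time: 26.8
position: [0.6169, 0.0325, 0.2422]
tool_rot: [0.491, 0.505, -0.479, 0.524]
ft_force: [0.7, -0.3, 0.1]
grip_width: 0.0874
```

Request:
carry_out:
  commands:
    - [[1,0,-25,-25,0],[1,0,-25,-25,0],[1,0,-25,-30,0],[1,0,-20,-35,0],[1,0,0,-35,0],[1,0,0,-30,0],[1,0,0,-20,0],[1,0,0,0,0]]

```text
time: 27.47
position: [0.5043, 0.2301, 0.236]
tool_rot: [0.493, 0.501, -0.481, 0.523]
ft_force: [0.7, 0.1, -0.3]
grip_width: 0.0875
```

Run:
```python
from h import *
print(robot.get_obs()["position"])
a={}
for n in("top","scene"):
    im=robot.camera(n); m=robot.camera_model(n); a[n]=im[:,:,::-1]
    for c in blobs(lidmask(im),25):
        (x,y),r=cv2.minEnclosingCircle(c); print(n,round(x,1),round(y,1),round(r,1),[cast(m,x,y,z)[:2].round(4).tolist() for z in(.065,.085,.105,.125)])
s=cv2.resize(a["scene"][140:280,100:340],None,fx=3.3,fy=3.3,interpolation=cv2.INTER_CUBIC)[:,:790]
cv2.imwrite("pics/end_s.png",s)
cv2.imwrite("pics/end_t.png",cv2.resize(a["top"][125:205,200:400],None,fx=4,fy=4,interpolation=cv2.INTER_CUBIC))
```

```text
[0.50427732 0.23012691 0.23604069]
top 244.8 160.4 8.0 [[0.6212, 0.0324], [0.6161, 0.0322], [0.611, 0.0321], [0.6059, 0.0319]]
top 281.9 159.9 9.4 [[0.623, -0.0545], [0.6178, -0.0525], [0.6127, -0.0505], [0.6075, -0.0485]]
top 319.8 160.6 10.9 [[0.6216, -0.1436], [0.6165, -0.1394], [0.6114, -0.1352], [0.6063, -0.131]]
top 360.9 161.7 13.1 [[0.6197, -0.2405], [0.6147, -0.2339], [0.6096, -0.2273], [0.6045, -0.2207]]
scene 155.0 242.5 12.8 [[0.648, -0.2159], [0.6644, -0.2128], [0.6808, -0.2098], [0.6971, -0.2067]]
scene 196.0 236.0 10.4 [[0.6545, -0.1365], [0.6706, -0.1363], [0.6868, -0.136], [0.7029, -0.1358]]
scene 273.0 209.4 9.1 [[0.6303, 0.0294], [0.6474, 0.0236], [0.6644, 0.0179], [0.6814, 0.0121]]
scene 233.4 211.5 11.4 [[0.6126, -0.0514], [0.6303, -0.0542], [0.648, -0.0571], [0.6656, -0.0599]]
scene 190.9 212.7 14.2 [[0.5908, -0.1371], [0.6093, -0.1369], [0.6277, -0.1366], [0.6462, -0.1364]]
scene 144.5 214.9 17.4 [[0.5695, -0.2316], [0.5887, -0.2279], [0.608, -0.2243], [0.6272, -0.2206]]
scene 38.0 62.0 24.3 [[-0.3102, -0.5815], [-0.2592, -0.5652], [-0.2082, -0.5489], [-0.1572, -0.5326]]
scene 279.0 29.5 20.2 [[-0.3046, 0.3524], [-0.2538, 0.335], [-0.203, 0.3175], [-0.1522, 0.3001]]
scene 26.3 30.0 27.2 [[-0.6925, -0.6949], [-0.6277, -0.6745], [-0.5628, -0.6541], [-0.498, -0.6338]]
scene 291.0 7.0 12.2 [[-0.5557, 0.495], [-0.4958, 0.4724], [-0.436, 0.4498], [-0.3761, 0.4272]]
```

View pics/end_s.png

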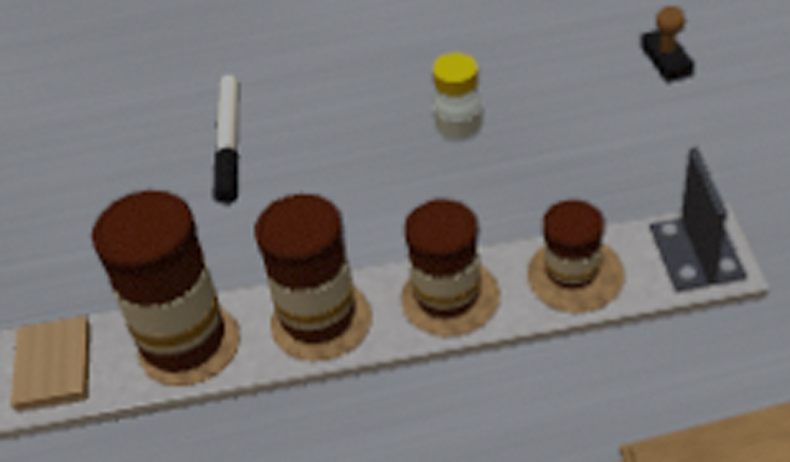

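View pics/end_t.png

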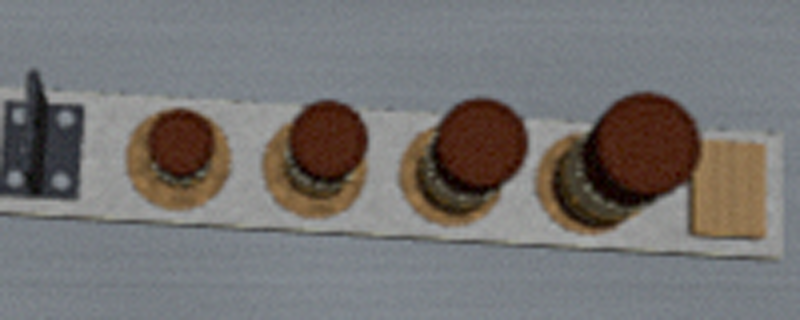

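All four pails stand centred and in order in both views. By the top view they are off their pads by about 3, 3, 3 and 5 mm. The arm is clear of everything.

```bash
python3 -c "
from rig import robot
print(robot.hand_in())"
```

```text
the job is handed in; nothing more can be done
None
```

I placed all four pails on the cork pads in order of size, the smallest next to the steel stop and the largest farthest away. The job was handed in after about 27.5 s of the 93 s allowed, and no verdict was reported.

- **Centring:** In the final top view the pails were off their pad centres by about 3 mm (smallest), 3 mm (second), 3 mm (third) and 5 mm (largest). The limit is 12 mm.
- **Upright and clear:** Both camera views showed every pail upright and none tipped. The gripper was open, well above and away from the strip.
- **Disagreement:** The two fixed cameras differed by up to about 8 mm in x on the lid of the largest pail and 6 mm on the third. For those two pails I averaged the views, which put both within about 2–3 mm of centre.
- **Placing:** The tool drifted a few millimetres and tilted by up to about 3° during faster moves. I corrected each pail's position with slow steps before lowering it. The largest was gripped about 11 mm off the fingers' centre line, and I allowed for that when placing it. Each pail was lowered until the wrist felt contact (about 7–15 N).

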